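Clamp a die-cast case with the ratchet lever

ROBOT

A 6-joint arm with a two-finger parallel gripper is mounted at the origin on the work surface. World frame = base frame: x ahead of the robot, y to its left, z up, the work surface at z = 0. Lengths are in m, angles in rad, forces in N, time in s.
With the tool pointing down it reaches from about 0.275 to 0.725 m from the base axis. Payload 15.9 kg.
Tool frame: the origin (TCP) lies at the very end of the fingers, on their centre line; the grasp point (between the pads) lies 19 mm behind it; z points along the fingers, y is the line along which they close (so a half turn about z gives the same grasp; the last joint's range is limited). The gripper opens to 85 mm and grips with 20 to 120 N. Pads are 22 mm wide; open, the fingers measure 114 mm over their backs; the gripper's body (76 mm by 85 mm) begins 54 mm behind the grasp point. The pads swing forward as they close: fully open they stand 13 mm farther back than shut.
Start: joints at [1.346, 0.213, -0.034, 1.323, 0, 1.571], TCP at [0.111, 0.487, 0.231] pointing down, gripper open.
Joint ranges: [-2.98, 2.98], [-0.74, 1.72], [-1.14, 1.35], [-2.1, 2.04], [-1.57, 1.44], [-3.14, 3.14]. Speed limits (rad/s): [1.89, 1.89, 2.39, 2.57, 3.14, 3.14].

INTERFACE

Orientations are given as a unit quaternion [w, x, y, z].
In Python, from station import r gives the robot as it stands. The module is installed in compiled form; this text tells all that it offers.
- The arm moves only by the shell command python3 -m creep 'ROWS' [OPENING] [FORCE]. ROWS is JSON, a list of rows, each a list of 4 numbers: the shift along the tool's x, y, z in units of 30 mm (1.0 is 30 mm), then the turn about the tool's z in units of 10 degrees (1.0 is 10 degrees). A call has 1 to 20 rows; each row shifts and turns the commanded pose from where the row before left it, along the tool's axes as they then stand; what a row does not reach is not made up. A row lasts 1/8 s, in which the tool goes at most 62.5 mm and 10.7 degrees, less where a joint would pass 70% of its speed; a pose out of reach is approached as far as the arm can. A call is refused whole if a number of a shift passes 1 or a number of a turn 1, either way. A call with a gripper value outside its range is refused whole. OPENING is the closure, from 0 (fully open) to 1 (shut), set as the call begins (- or left out, the last holds). The fingers move at their own pace and stop on an object; FORCE is the grip in N (left out, the last holds). Time passes only in rows, so rows that do not move let the fingers close. It gives the time, the measured TCP pose, the force, the opening and the grip force at its end, in the units of the state.
- r.state(): the state, without advancing time (a new reading comes with each control period).
- r.camera(name): name is "side" or "top" or "wrist"; returns a dict with "frame" (420x560x3 uint8, red, green, blue), "K" (3x3 intrinsics, pixels), "extrinsics" (4x4, takes a point from camera to world coordinates). Camera axes: x right, y down, z forward; pixel columns grow to the right and rows downward; lengths in m; the calibration is good to about 2 mm. The wrist camera is an equidistant fisheye: a pixel r from the principal point sees the ray r / f radians off the axis. A picture is of the moment at which its call begins. There is no depth.
- r.close_job(): hands the job in; it is judged then, once.
Trained networks look in a picture, given as the dict that the camera call returned (one of the last four; its "shot" number tells which), for a name from the list of things; names that differ only in an ending like _2 or _b are one class to them, and where a whole thing is asked for, a point or a joint stands for the part that bears it (a point fixed in the world has none). Each returns a list of dicts, best first, with "score" (0 to 1); they miss things now and then, are a little off and sometimes report something else, mostly with a low value. They report only what shows in the picture. A call takes as long as a camera call. They do not tell look-alikes from the thing itself.
- r.spot_in(picture, name): "location" ([column, row] as shares, 0 to 1, of the picture: columns of its width, rows of its height, amid what is visible of it).
- r.outline_of(picture, name): "mask" (420x560 bool, what is visible of it) and "location" ([column, row] as shares, 0 to 1, of the picture: columns of its width, rows of its height, amid what is visible of it).
The state is a dict: "time": time; "qpos": joint angles; "joint_velocities": joint speeds; "joint_torque": joint torques, N m; "ee_pos": TCP position; "tool_rot": TCP orientation; "force": force on the tool from outside, world axes, zero at the start; "moment": the same for the moment, N m; "width": finger opening in m; "grip_force": force on a finger pad.
Only numpy, scipy, OpenCV 4.12 (cv2) and the standard library are available. Lean on these libraries where they do the work, as an engineer would, in place of code of your own. Each camera call takes 0.05 s, during which the arm holds its last target. There are 200 camera calls.

TASK

Lay the small die-cast case flat and lengthwise on the bed of the ratchet clamp, between the fixed anvil and the sprung pad, and let go of it. Then hold the lever's upright handle and pump it to and fro, from stop to stop, so that the ratchet closes the jaw tooth by tooth, until the case is pinched against the anvil with the pad pushed back on its spring by about 3 to 13 mm; pump no further, never heave on the lever (20 N at most), move the jaw only by the lever, leave the other things alone, and let go of the handle.

Things in the scene. Friction and masses are not known exactly. Their poses are not given: they have to be found in the camera images.
- clamp: Ratchet bench clamp bolted down, grey base plate 90 x 360 x 20 mm. Origin: centre of its underside; x across, y along the clamp, z up. Its top (z = 20 mm) is the bed. The fixed anvil, a steel block 60 wide (x), 25 thick, rises from z = 20 to 64 mm; its face looks to +y and lies at y = -145 mm, x = 0. The jaw closes towards -y on the line x = 0.
- jaw: Steel sliding jaw 50 (x) x 22 (y) x 38 mm high, with a toothed rack on its +y side. Origin: on its front face, in the middle, at bed height. Moves towards the clamp's -y only, 8 mm (one tooth) for each full lever stroke; the first stroke may bring less; it never goes back more than it takes to settle on a tooth. 3 N of friction. Not to be pushed by hand.
- pad: Black sprung pad on two rods in front of the jaw, 50 (x) x 12 (y) x 36 mm high. Origin: centre of its front face, which looks at the anvil; 36 mm in front of the jaw's face when free, 21 mm above the bed. Pushed back towards the jaw against a spring, 2.5 N per mm, 22 mm at most. At the start the gap from pad to anvil is 10 to 24 mm longer than the 62 mm case.
- pivot (a point): Point on the lever's upright axis, at handle height (130 mm); x = -30, y = 102 mm of the clamp. The handle swings 43 mm between two firm stops; where they lie differs by 50 mm from time to time (splined hub) and the lever starts anywhere between: feel for them. From the back stop: 5 mm idle, then the jaw moves, its tooth is caught at 37 mm. Go stop to stop for a sure tooth.
- handle (a point): Middle of the lever's upright round black handle, 20 mm in diameter, free from z = 96 mm (top of the flat arm, 20 mm wide) to 152 mm; this point is at 130 mm. It moves on a level circle of radius 120 mm about the pivot, on the pivot's -x side (of the clamp). Power stroke: towards the clamp's +y (clockwise from above); return: towards -y.
- beam (a joint): Bend of the lever arm, rad, + on the power stroke, - on the return; the handle gives 0.48 mm (0.004 rad) per N, also at the stops; stay below 20 N = 0.08 rad. Force at the handle on the power stroke: 0.5 N idle, 1.7 N moving the free jaw, and 0.6 N more per mm that the pad is pushed back: felt early in a stroke, it tells how tight the clamp is.
- case_center (a point): Centre of the loose die-cast aluminium case, 62 (its x) x 40 (its y) x 36 mm high, about 0.3 kg, lying flat on the bench at first. It belongs on the bed with its 62 mm side along the clamp's y axis, centred across the bed, either way round. The jaw may push it along to the anvil.
- bottle: Bystander: small white bottle, 44 mm in diameter, 100 mm tall, standing to the left of the clamp. Origin: centre of its foot.
- reel: Bystander: grey plastic reel, 64 mm in diameter, 36 mm tall, standing to the right of the clamp. Origin: centre of its foot.
- driver: Bystander: screwdriver lying on the bench to the left. Origin: under its middle.
Mind the look-alikes: they are no part of the job. There is more than one size of the part that bears case_center; the job needs the middle-sized.

How it is judged:
On the way:
1. the case lies flat on the bed between anvil and pad, lengthwise, let go of (x of case_center in the frame of clamp between -0.012 and 0.012 m and y of case_center in the frame of clamp between -0.118 and -0.075 m and z of case_center in the frame of clamp between 0.035 and 0.041 m and angle between the x axis of case_center and the y axis of clamp, either way round below 0.2 rad and contact force between the fingers and case below 0.1 N), for 0.2 s.
At the end, for the whole second after the job is handed in: The case lies flat on the bed (within 4 mm in height), square to the clamp within 0.1 rad, within 15 mm of its centre line and against the anvil (within 4 mm), held by the pad with 5 to 36 N (pad pushed back 2 to 14 mm), at rest, and the handle has been let go (x of case_center in the frame of clamp between -0.015 and 0.015 m and y of case_center in the frame of clamp between -0.118 and -0.109 m and z of case_center in the frame of clamp between 0.034 and 0.042 m and angle between the x axis of case_center and the y axis of clamp, either way round below 0.1 rad and contact force between case and pad between 5 and 36 N and linear speed of case below 0.02 m/s); the robot touches nothing.
It fails at once if the lever is bent by more than 22 N (0.088 rad) on the power stroke or the return (value of joint beam above 0.088 rad or value of joint beam below -0.088 rad).
It fails at once if the case is pinched with more than 46 N (pad pushed back more than 18 mm) (contact force between case and pad above 46 N).
It fails at once if the jaw is pushed by hand (more than 3 N) (contact force between the fingers and jaw above 3 N).
It fails at once if the bottle, the reel or the screwdriver is moved by more than 20 mm (distance of any of bottle, reel, driver from where it was at the start of the episode above 0.02 m).
It also fails if it takes over 72 s, if anything falls off the work surface, if the arm or the gripper's body presses on something with over 40 N, if the wrist force passes 120 N, or if a joint passes its speed limit or range.

## Working session

There is one attempt and no reset: what is moved stays moved. The work goes in short steps, Python scripts to look and compute and a shell command to move; the robot and the scene stay as the last step left them, time stands still between calls to the robot, and variables do not carry over. Pictures are saved under pics/ and viewed, at most 10 in all, crops included, and the job is handed in when it is done.

```bash
mkdir -p pics
cat > h.py <<'E'
import numpy as np,cv2
from station import r
def ray(p,uv):
    K=p["K"];E=np.array(p["extrinsics"]);d=np.linalg.inv(K)@[uv[0],uv[1],1];return E[:3,3],E[:3,:3]@d
def onz(p,uv,z):
    o,d=ray(p,uv);return o+d*(z-o[2])/d[2]
def proj(p,X):
    E=np.linalg.inv(np.array(p["extrinsics"]));c=E[:3,:3]@np.array(X)+E[:3,3];q=p["K"]@c;return q[:2]/q[2]
def save(p,n,box=None,s=1):
    f=p["frame"][:,:,::-1]
    if box: f=f[box[1]:box[3],box[0]:box[2]]
    cv2.imwrite("pics/"+n,cv2.resize(np.ascontiguousarray(f),None,fx=s,fy=s,interpolation=cv2.INTER_CUBIC))
E
python3 - <<'E'
from h import *
t=r.camera("top");s=r.camera("side")
save(t,"t0.png");save(s,"s0.png")
for nm,p in(("top",t),("side",s)):
  print(nm,np.round(p["extrinsics"],3).tolist(),np.round(p["K"],1).tolist())
  for n in["clamp","jaw","pad","handle","case_center","bottle","reel","driver"]:
    for o in r.outline_of(p,n)[:4]:
      uv=np.array(o["location"])*[560,420];m=o["mask"].astype(np.uint8)
      print(n,round(o["score"],2),uv.round(),m.sum(),onz(p,uv,0.03).round(3),[np.round(x,1) for x in cv2.minAreaRect(cv2.findNonZero(m))] if m.sum() else 0)
print(r.state())
E
```

```text
top [[-0.019, -0.984, 0.177, 0.281], [-1.0, 0.021, 0.006, -0.01], [-0.01, -0.177, -0.984, 1.418], [0.0, 0.0, 0.0, 1.0]] [[441.2, 0.0, 278.2], [0.0, 441.2, 204.1], [0.0, 0.0, 1.0]]
clamp 0.84 [280. 171.] 3382 [ 0.641 -0.008  0.03 ] [array([286.2, 184.9]), array([ 57.8, 111.1]), np.float64(80.8)]
jaw 0.96 [292. 169.] 498 [ 0.646 -0.049  0.03 ] [array([272.8, 168.6]), array([18.2, 68.7]), np.float64(85.2)]
jaw 0.32 [379. 233.] 312 [ 0.433 -0.316  0.03 ] [array([380.8, 230.3]), array([21.4, 15.1]), np.float64(78.7)]
handle 0.53 [259. 193.] 335 [0.567 0.059 0.03 ] [array([261. , 194.5]), array([45.6, 10.3]), np.float64(63.4)]
case_center 0.74 [379. 233.] 314 [ 0.431 -0.317  0.03 ] [array([380.7, 230.4]), array([21.3, 15.5]), np.float64(84.3)]
case_center 0.69 [425. 249.] 603 [ 0.379 -0.457  0.03 ] [array([423.5, 251. ]), array([20., 31.]), np.float64(90.0)]
case_center 0.68 [371. 259.] 166 [ 0.35  -0.286  0.03 ] [array([369.5, 261.5]), array([15.3, 11.4]), np.float64(56.3)]
bottle 0.76 [152. 183.] 228 [0.608 0.406 0.03 ] [array([154.5, 186.5]), array([19.2, 13.9]), np.float64(26.6)]
reel 
[... 1855 characters left out ...]
(66.8)]
{'time': 0.9, 'qpos': array([ 1.34596697e+00,  2.12910662e-01, -3.43789950e-02,  1.32351749e+00,
       -5.56462037e-06,  1.57078111e+00]), 'joint_velocities': array([ 0.00055575,  0.00147413,  0.00080122, -0.0009781 ,  0.00079733,
       -0.00022755]), 'joint_torque': array([-2.60107634e-03, -6.85947776e+01,  4.87331235e+01,  1.05836600e-03,
       -3.19623387e-04, -4.42323699e-05]), 'ee_pos': array([0.11146895, 0.48740356, 0.23130885]), 'tool_rot': array([ 2.15759388e-06,  1.12170504e-01,  9.93688975e-01, -5.69000372e-06]), 'force': array([ 1.14968859, -0.19211235,  0.70176229]), 'moment': array([0.05334863, 0.0046208 , 0.009594  ]), 'grip_force': 0.0, 'width': 0.08581784978515147}
```

Run:
```python
from h import *
t=r.camera("top");s=r.camera("side")
save(t,"t1.png",(215,140,455,280),3.3);save(s,"s1.png",(240,160,440,310),4)
```

```text
(no output)
```

View pics/t1.png

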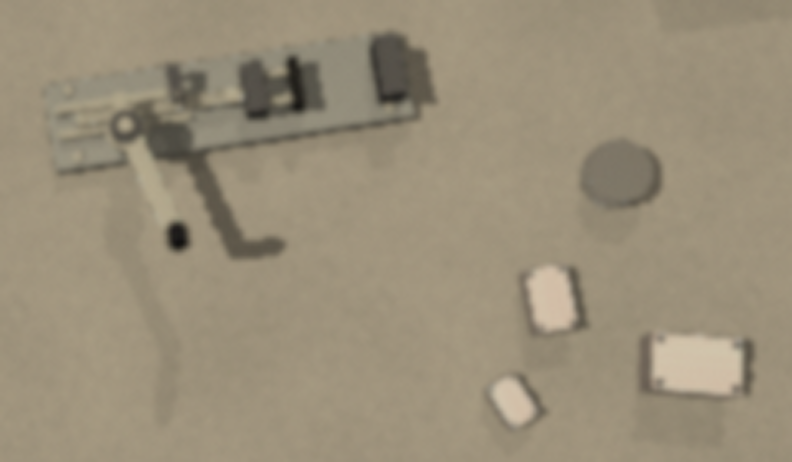

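View pics/s0.png

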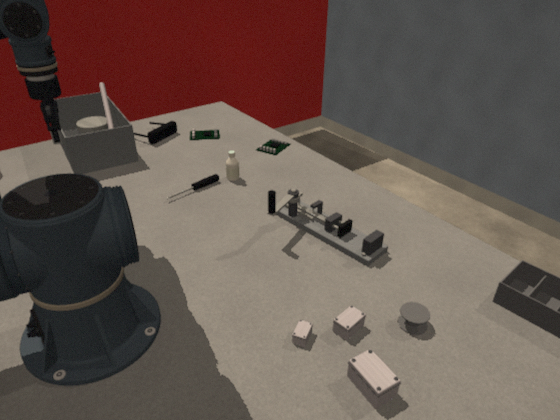

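```bash
cat > fit.py <<'E'
from h import *
from scipy.optimize import least_squares,minimize
def T(p,X):
    c,s=np.cos(p[2]),np.sin(p[2]);X=np.array(X);return np.array([p[0]+c*X[0]-s*X[1],p[1]+s*X[0]+c*X[1],X[2]])
def boxmask(p,pose,dims):
    pts=np.array([proj(p,T(pose,[a*dims[0]/2,b*dims[1]/2,z])) for a in(-1,1) for b in(-1,1) for z in(0,dims[2])])
    m=np.zeros((1680,2240),np.uint8);cv2.fillConvexPoly(m,cv2.convexHull(((pts+.5)*4).astype(np.int32)),1);return m
def fitbox(views,x0,dims):
    def cost(q):
        c=0
        for p,m in views:
            M=cv2.resize(m.astype(np.uint8),(2240,1680),interpolation=cv2.INTER_NEAREST);B=boxmask(p,q,dims)
            c+=1-(M&B).sum()/(M|B).sum()
        return c
    return min((minimize(cost,[x0[0],x0[1],a],method="Nelder-Mead",options=dict(initial_simplex=[[x0[0],x0[1],a],[x0[0]+.01,x0[1],a],[x0[0],x0[1]+.01,a],[x0[0],x0[1],a+.3]],maxiter=60)) for a in(0,.8,1.6,2.4)),key=lambda o:o.fun)
E
cat > a.py <<'E'
from fit import *
t=r.camera("top");s=r.camera("side")
pk=lambda u:np.array(u)/3.3+[215,140]-0.35
K=[((.045,.18,.02),(43,85)),((-.045,.18,.02),(57,170)),((-.045,-.18,.02),(418,115)),((.03,-.145,.064),(373,40)),((-.03,-.145,.064),(380,103))]
f=least_squares(lambda q:np.concatenate([proj(t,T(q,a))-pk(b) for a,b in K]),[.63,-.01,.1])
q=f.x;print("clamp",q.round(4),(f.fun.reshape(-1,2)).round(1).tolist())
print("handle",onz(t,pk((177,237)),.15).round(3),"pivot",T(q,(-.03,.102,.13)).round(3),onz(t,pk((126,125)),.13).round(3))
print("padface world",onz(t,pk((302,85)),.05),"pad y clamp", (np.array([[np.cos(q[2]),np.sin(q[2])],[-np.sin(q[2]),np.cos(q[2])]])@(onz(t,pk((303,82)),.058)[:2]-q[:2])))
for p in(t,s):
  for o in r.outline_of(p,"case_center"):
    uv=np.array(o["location"])*[560,420]; X=onz(p,uv,.03)
    if np.hypot(X[0]-.432,X[1]+.316)<.05:
      g=fitbox([(p,o["mask"])],X[:2],(.062,.04,.036));print("case",o["score"],g.x.round(4),g.fun)
g=t["frame"][:,:,::-1].copy();g=cv2.resize(g,None,fx=4,fy=4,interpolation=cv2.INTER_CUBIC)
def poly(pts,c): cv2.polylines(g,[np.array([(proj(t,X)+.5)*4 for X in pts]).astype(np.int32)],True,c,1)
poly([T(q,(a,b,.02)) for a,b in((.045,.18),(-.045,.18),(-.045,-.18),(.045,-.18))],(0,0,255))
poly([T(q,(a,b,.064)) for a,b in((.03,-.145),(-.03,-.145),(-.03,-.17),(.03,-.17))],(0,255,0))
cv2.imwrite("pics/t2.png",cv2.resize(g[560:1120,880:1780],(800,498)))
E
python3 a.py
```

```text
clamp [ 0.6436 -0.0219  0.1263] [[-0.0, -0.3], [-0.8, 0.6], [-0.5, 1.3], [0.1, -0.3], [1.1, -1.3]]
handle [0.488 0.028 0.15 ] pivot [0.601 0.075 0.13 ] [0.595 0.073 0.13 ]
padface world [ 0.65103489 -0.0926829   0.05      ] pad y clamp [-0.00085724 -0.07180128]
case 0.63 [ 0.437  -0.3247  0.127 ] 0.1155818540433925
```

View pics/t2.png

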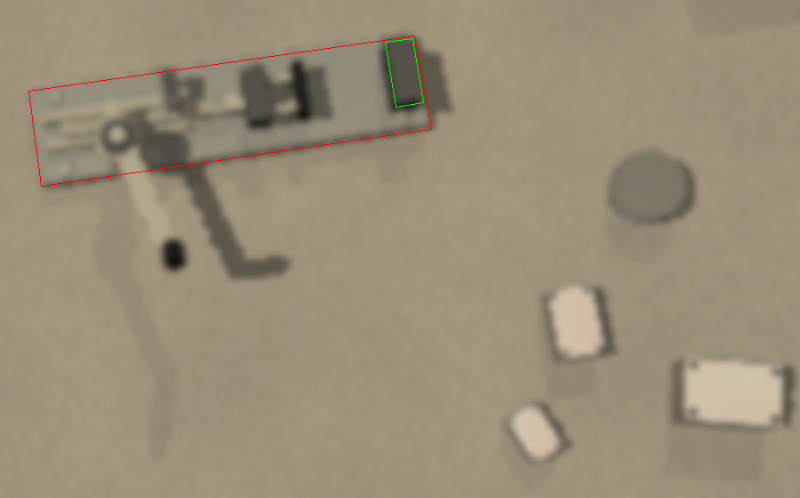

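View pics/s1.png

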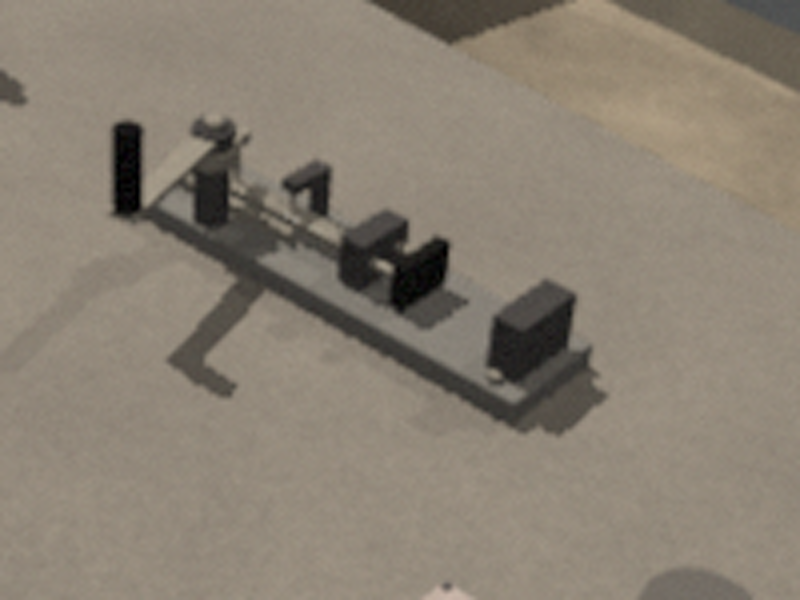

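Top view: three cases, middle (382,230), small (371,261), large (426,250). The middle one is meant: 62x40 mm by measurement, size between the other two. The clamp spans (222–337, 150–190) px, handle top at about (268,212) px. In the side crop, the anvil is at about (530,330), pad at (420,270), jaw at (375,245), handle at (127,168). I move over the middle case and check with the wrist camera.

```bash
python3 -m creep '[[-1,-1,0,0],[-1,-1,0,0],[-1,-1,0,0],[-1,-1,0,0],[-1,-1,0,0],[-1,-1,0,0],[-1,-1,0,0],[-1,-1,0,0],[-1,-1,0,0],[-1,-1,0,0],[-1,-1,0,0],[-1,-1,0,0]]' 0
python3 -m creep '[[-0.4,-1,0,0],[-0.4,-1,0,0],[-0.4,-1,0,0],[-0.4,-1,0,0],[-0.4,-1,0,0],[-0.4,-1,0,0],[-0.4,-1,0,0],[-0.4,-1,0,0],[-0.4,-1,0,0],[-0.4,-1,0,0],[-0.4,-1,0,0],[-0.3,-1,0,0],[0,0,0,-1],[0,0,0,-1],[0,0,0,0]]'
python3 - <<'E'
from h import *
p=r.camera("wrist");save(p,"w0.png",None,1.4)
E0=np.array(p["extrinsics"]);print(E0.round(3).tolist(),p["K"].tolist());print(r.state()["qpos"])
for o in r.outline_of(p,"case_center"):
    uv=np.array(o["location"])*[560,420];m=o["mask"].astype(np.uint8)
    def fe(uv):
        K=p["K"];d=np.array([(uv[0]-K[0,2])/K[0,0],(uv[1]-K[1,2])/K[1,1]]);th=np.hypot(*d);v=np.array([*(d/th*np.sin(th)),np.cos(th)]);w=E0[:3,:3]@v;return (E0[:3,3]+w*(.036-E0[2,3])/w[2])[:2]
    c=cv2.findContours(m,0,1)[0];c=max(c,key=cv2.contourArea)[:,0]
    R=cv2.minAreaRect(np.array([fe(x) for x in c],dtype=np.float32)*1000)
    print(o["score"],uv.round(),fe(uv),np.round(R[0],1),np.round(R[1],1),round(R[2],1))
E
```

```text
time: 2.7
ee_pos: [0.3828, 0.0549, 0.2315]
tool_rot: [0.0, 0.112, 0.994, 0.0]
force: [0.5, 0.4, 0.9]
width: 0.0854
grip_force: 0.0
time: 4.58
ee_pos: [0.4393, -0.3262, 0.2312]
tool_rot: [-0.0, -0.062, 0.998, 0.0]
force: [0.3, 0.2, -0.4]
width: 0.0854
grip_force: 0.0
[[-0.122, 0.959, 0.254, 0.375], [0.993, 0.117, 0.033, -0.334], [0.002, 0.256, -0.967, 0.375], [0.0, 0.0, 0.0, 1.0]] [[325.19226210127806, 0.0, 280.21113002777014], [0.0, 325.19226210127806, 208.12774234910526], [0.0, 0.0, 1.0]]
[-6.38556173e-01  3.11798990e-01  9.57813594e-02  1.35483062e+00
  3.08202791e-05 -7.58938144e-01]
0.74 [172. 116.] [ 0.37818652 -0.44910311] [ 376.6 -454.3] [98.2 58. ] 84.2
0.57 [282. 185.] [ 0.43900103 -0.32360946] [ 440.3 -324.5] [66.  41.1] 9.8
0.57 [329. 108.] [ 0.35167965 -0.28576685] [ 347.2 -286.7] [45.1 31.5] 32.0
```

View pics/w0.png

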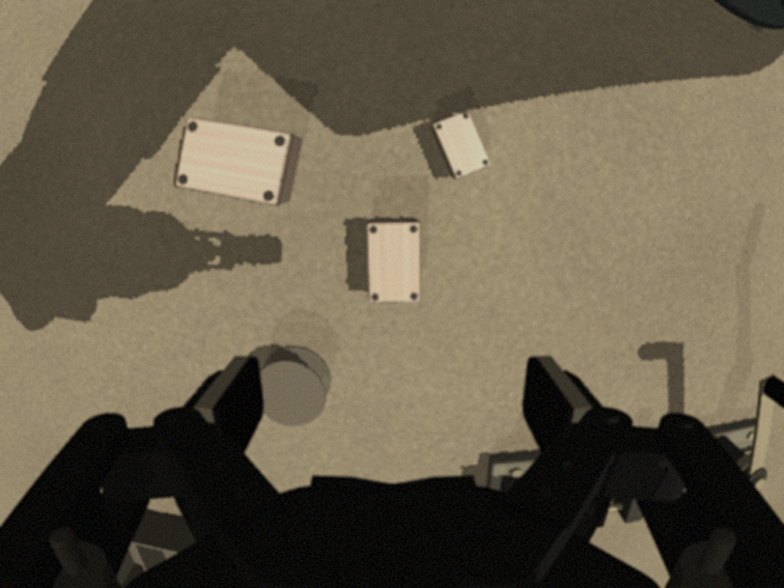

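The wrist view shows the middle case at (395,262) between the fingers, large at (235,160), small at (460,145); measured 66x41 mm against 98x58 and 45x32, so it's the middle one. Descend and grip.

```bash
python3 -m creep '[[0,0,1,0],[0,0,1,0],[0,0,1,0],[0,0,1,0],[0,0,1,0],[0,0,1,0],[0,0,0.8,0],[0,0,0.5,0],[0,0,0,0]]'
python3 -m creep '[[0,0,0,0],[0,0,0,0],[0,0,0,0],[0,0,0,0],[0,0,0,0],[0,0,0,0]]' 1 40
```

```text
time: 5.8
ee_pos: [0.439, -0.3258, 0.0118]
tool_rot: [-0.001, -0.061, 0.998, 0.0]
force: [0.4, 0.5, 0.9]
width: 0.0855
grip_force: 0.0
time: 6.55
ee_pos: [0.4398, -0.3265, 0.0132]
tool_rot: [0.001, -0.062, 0.998, -0.0]
force: [-1.7, 1.0, 7.3]
width: 0.0392
grip_force: 40.6
```

```bash
python3 -m creep '[[0,0,-0.5,0],[0,0,-1,0],[0,0,-1,0],[0,0,-1,0],[0,0,-1,0],[0,0,-1,0],[-1,0.7,0,0],[-1,0.7,0,0],[-1,0.7,0,0],[-1,0.7,0,0],[-1,0.7,0,0],[-1,0.7,0,0],[-1,0.7,0,0],[-1,0.7,0,0]]'
python3 -m creep '[[0,0,0,1],[0,0,0,1],[0,0,0,1],[0,0,0,1],[0,0,0,1],[0,0,0,1],[0,0,0,1],[0,0,0,1],[0,0,0,1],[0,0,0,0],[0,0,0,0]]'
cat > w.py <<'E'
from h import *
def wproj(p,X):
    E=np.linalg.inv(np.array(p["extrinsics"]));c=E[:3,:3]@np.array(X)+E[:3,3];n=np.hypot(c[0],c[1]);th=np.arctan2(n,c[2]);return p["K"][:2,:2]@(c[:2]/n*th)+p["K"][:2,2]
E
cat > v.py <<'E'
from fit import *;from w import *;import sys
p=r.camera("wrist");q=[float(x) for x in sys.argv[2:5]]
g=cv2.resize(np.ascontiguousarray(p["frame"][:,:,::-1]),None,fx=1.4,fy=1.4)
np.save("wf.npy",p["frame"])
def pl(P,c):cv2.polylines(g,[np.array([(wproj(p,T(q,X))+.5)*1.4 for X in P]).round().astype(np.int32)],True,c,1)
pl([(a,b,.02) for a,b in((.045,.18),(-.045,.18),(-.045,-.18),(.045,-.18))],(0,0,255))
pl([(a,b,.064) for a,b in((.03,-.145),(-.03,-.145),(-.03,-.17),(.03,-.17))],(0,255,0))
pl([(a,-.145,z) for a,z in((.03,.064),(-.03,.064),(-.03,.02),(.03,.02))],(0,255,0))
cv2.imwrite("pics/"+sys.argv[1],g)
print(np.array(p["extrinsics"]).tolist(),p["K"].tolist())
for n in("pad","jaw","handle","case_center"):
  for o in r.spot_in(p,n)[:2]:print(n,o["score"],np.array(o["location"])*[560,420])
print(r.state()["qpos"])
E
python3 v.py w1.png 0.6436 -0.0219 0.1263
```

```text
time: 8.3
ee_pos: [0.6573, -0.1288, 0.1784]
tool_rot: [0.0, -0.062, 0.998, -0.0]
force: [0.3, -0.6, -2.3]
width: 0.0395
grip_force: 41.4
time: 9.68
ee_pos: [0.6566, -0.1297, 0.1777]
tool_rot: [0.0, 0.66, 0.751, 0.0]
force: [0.0, 0.5, -2.2]
width: 0.0396
grip_force: 41.6
[[0.9919183924141404, 0.12287331198778925, 0.03162359865192831, 0.648936382487517], [0.1268742150396395, -0.9587923909297575, -0.2542048084778759, -0.0650021805275367], [-0.000914520979612863, 0.2561626442250112, -0.9666332620777269, 0.32130235930812023], [0.0, 0.0, 0.0, 1.0]] [[325.19226210127806, 0.0, 280.21113002777014], [0.0, 325.19226210127806, 208.12774234910526], [0.0, 0.0, 1.0]]
pad 0.64 [288.12  152.796]
jaw 0.76 [284.2   103.782]
handle 0.51 [102.312   5.082]
case_center 0.83 [283.808 270.102]
case_center 0.6 [ 36.008 279.384]
[-1.95030606e-01  5.91566352e-01  3.88666368e-01  1.36796176e+00
  1.74409992e-05  1.25032115e+00]
```

View pics/w1.png

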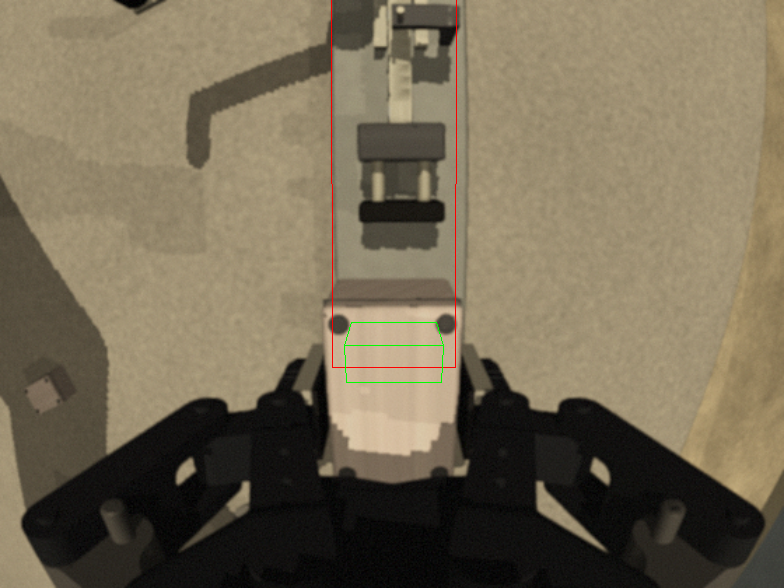

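The view shows the held case (325–460, 280–480), pad at (402,211), jaw at (401,142); the anvil is hidden under the case. The jaw/pad line lies a few mm right of my model.

```bash
cat > m.py <<'E'
from fit import *;from w import *
p=r.camera("wrist");q=[0.6436,-0.0219,0.1263]
K=[((-.025,'p',.059),(359,221)),((.025,'p',.059),(444,221)),((-.025,'j',.058),(358,160)),((.025,'j',.058),(445,160)),((-.025,'b',.058),(359,124)),((.025,'b',.058),(444,124))]
def f(v):
    y={'p':v[1],'j':v[1]+.036,'b':v[1]+.058}
    return np.concatenate([wproj(p,T([q[0]+v[0]*np.cos(v[2]),q[1]+v[0]*np.sin(v[2]),v[2]],(a,y[b],z)))-(np.array(u)/1.4-.5) for (a,b,z),u in K])
o=least_squares(f,[0,-.07,.126]);print("shift x, pad y, yaw",o.x.round(4),o.fun.round(1))
s=r.state();print("tcp",s["ee_pos"],wproj(p,s["ee_pos"]+np.array([0,0,.02]))*1.4+.7)
E
python3 m.py
```

```text
shift x, pad y, yaw [ 0.0047 -0.0711  0.1267] [-0.5  1.   0.6  1.  -0.2  0.1  0.2  0.2 -1.  -1.2  0.9 -1. ]
tcp [ 0.65665666 -0.12970599  0.17731858] [391.45593895 395.03392786]
```

```bash
python3 -m creep '[[0,0.2,0.5,0],[0,0,1,0],[0,0,1,0],[0,0,0.5,0],[0,0,0,0],[0,0,0,0]]'
python3 - <<'E'
from fit import *
s=r.camera("side");t=r.camera("top")
print(r.state()["ee_pos"])
q=[.6483,-.0213,.1265];out=[]
for p,box in((s,(300,190,400,270)),(t,(265,125,365,205))):
    g=cv2.resize(np.ascontiguousarray(p["frame"][:,:,::-1]),None,fx=5,fy=5,interpolation=cv2.INTER_CUBIC)
    def pl(P,c):cv2.polylines(g,[np.array([(proj(p,T(q,X))+.5)*5 for X in P]).astype(np.int32)],True,c,1)
    pl([(a,b,.064) for a,b in((.03,-.145),(-.03,-.145),(-.03,-.17),(.03,-.17))],(0,255,0))
    pl([(a,b,.056) for a,b in((.02,-.0775),(-.02,-.0775),(-.02,-.1395),(.02,-.1395))],(255,0,0))
    pl([(a,b,.02) for a,b in((.045,.18),(-.045,.18),(-.045,-.18),(.045,-.18))],(0,0,255))
    pl([(a,-.0711,z) for a,z in((.025,.059),(-.025,.059),(-.025,.023),(.025,.023))],(0,255,255))
    out.append(g[box[1]*5:box[3]*5,box[0]*5:box[2]*5])
cv2.imwrite("pics/st.png",cv2.resize(np.hstack(out),(800,320)))
E
```

```text
time: 10.72
ee_pos: [0.6633, -0.1291, 0.0884]
tool_rot: [0.001, 0.662, 0.75, 0.0]
force: [-0.1, 0.6, -2.6]
width: 0.0392
grip_force: 41.4
[ 0.66338532 -0.12908151  0.08853224]
```

View pics/st.png

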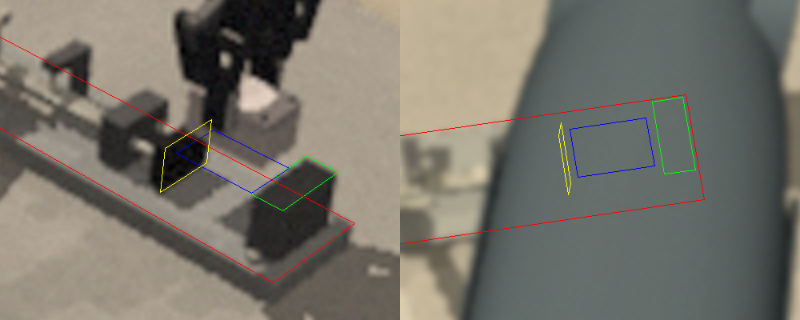

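Side view (left half): held case at (265,115) over the gap, anvil top outlined green within ~1 camera pixel, pad (185,160) near the yellow outline. The placement fits, so I descend watching force.

```bash
python3 -m creep '[[0,0,0.5,0],[0,0,0.4,0],[0,0,0.1,0],[0,0,0,0]]'
python3 -m creep '[[0,0,0.3,0],[0,0,0.3,0],[0,0,0.1,0],[0,0,0,0],[0,0,0,0]]'
```

```text
time: 11.32
ee_pos: [0.6624, -0.1289, 0.057]
tool_rot: [-0.0, 0.662, 0.75, -0.0]
force: [0.6, 0.9, -1.9]
width: 0.0391
grip_force: 41.4
time: 11.95
ee_pos: [0.6628, -0.129, 0.0366]
tool_rot: [0.0, 0.662, 0.75, 0.0]
force: [0.5, 0.0, -3.1]
width: 0.0389
grip_force: 41.5
```

```bash
python3 -m creep '[[0,0,0.1,0],[0,0,0,0],[0,0,0,0]]'
python3 -m creep '[[0,0,0,0],[0,0,0,0],[0,0,0,0],[0,0,0,0],[0,0,0,0],[0,0,0,0]]' 0
python3 -m creep '[[0,0,-0.5,0],[0,0,-1,0],[0,0,-1,0],[0,0,-1,0],[0,0,-1,0],[0,0,0,0]]'
python3 v.py w2.png 0.6483 -0.0213 0.1265
```

```text
time: 12.32
ee_pos: [0.6626, -0.129, 0.0333]
tool_rot: [-0.0, 0.662, 0.75, -0.0]
force: [0.0, 0.5, -3.6]
width: 0.0393
grip_force: 41.4
time: 13.08
ee_pos: [0.6626, -0.129, 0.0333]
tool_rot: [0.0, 0.662, 0.75, 0.0]
force: [0.3, -0.4, -0.0]
width: 0.086
grip_force: 0.0
time: 13.82
ee_pos: [0.664, -0.1292, 0.172]
tool_rot: [0.002, 0.662, 0.75, 0.001]
force: [-0.0, -0.0, -0.8]
width: 0.0857
grip_force: 0.0
[[0.9924175314239163, 0.11776809518474862, 0.03518691630444482, 0.6558627570011419], [0.12285702244256597, -0.9590418449774953, -0.25523497334555967, -0.06436241126598251], [0.0036871884962468298, 0.2576226219467493, -0.9662385778379351, 0.3154336324139052], [0.0, 0.0, 0.0, 1.0]] [[325.19226210127806, 0.0, 280.21113002777014], [0.0, 325.19226210127806, 208.12774234910526], [0.0, 0.0, 1.0]]
pad 0.81 [281.288 151.2  ]
jaw 0.67 [274.176  99.414]
handle 0.66 [88.592  8.19 ]
case_center 0.65 [ 30.576 283.794]
case_center 0.57 [280.28 202.02]
[-1.92200305e-01  6.06807125e-01  3.89695766e-01  1.35510264e+00
  3.45025080e-05  1.25429373e+00]
```

View pics/w2.png

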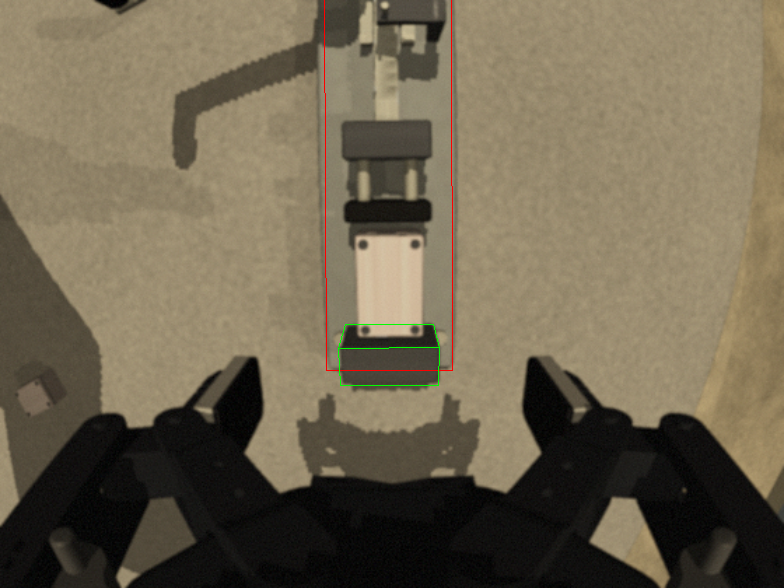

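The case lies flat at (390,285) between anvil (390,350) and pad (388,211), and the model outline now matches. On to the handle: move above it and look.

```bash
python3 -m creep '[[0,0,-1,0],[0,0,-1,0],[1,-0.8,0,0],[1,-0.8,0,0],[1,-0.8,0,0],[1,-0.8,0,0],[1,-0.8,0,0],[1,-0.9,0,0]]'
python3 -m creep '[[0,0,0,-1],[0,0,0,-1],[0,0,0,-1],[0,0,0,-1],[0,0,0,-1],[0,0,0,-1],[0,0,0,-1],[0,0,0,-1],[0,0,0,-1],[0,0,0,-1],[0,0,0,-0.5],[0,0,0,0],[0,0,0,0]]'
python3 v.py w3.png 0.6483 -0.0213 0.1265
python3 - <<'E'
from fit import *;from w import *
p=r.camera("wrist");o=r.outline_of(p,"handle")
for a in o[:2]:
    m=a["mask"].astype(np.uint8);b=cv2.boundingRect(m);print(a["score"],np.array(a["location"])*[560,420],b)
s=r.state();q=[.6483,-.0213,.1265]
for d in range(-30,31,10):
    a=np.radians(180+15+d);X=[-.03+.12*np.cos(a),.102+.12*np.sin(a)];print(15+d,T(q,[*X,.152]).round(4),wproj(p,T(q,[*X,.152])).round(1),wproj(p,T(q,[*X,.096])).round(1))
print(T(q,[-.03,.102,.1]))
E
```

```text
time: 15.08
ee_pos: [0.4931, 0.0322, 0.2277]
tool_rot: [-0.0, 0.662, 0.75, -0.0]
force: [-0.6, 0.6, 1.2]
width: 0.0851
grip_force: 0.0
time: 16.7
ee_pos: [0.4943, 0.0314, 0.2281]
tool_rot: [-0.0, -0.191, 0.982, 0.0]
force: [-0.1, 0.8, 0.3]
width: 0.0858
grip_force: 0.0
[[-0.37355944617820047, 0.8967512671266273, 0.23725620134745418, 0.4347242931536313], [0.927604102995065, 0.36058362534739297, 0.09762211449282983, 0.007246767672901249], [0.001992053653009805, 0.25654748885560824, -0.9665295741383833, 0.37164271863100523], [0.0, 0.0, 0.0, 1.0]] [[325.19226210127806, 0.0, 280.21113002777014], [0.0, 325.19226210127806, 208.12774234910526], [0.0, 0.0, 1.0]]
pad 0.64 [141.624 268.086]
jaw 0.63 [210.616 289.086]
jaw 0.25 [276.976 255.99 ]
handle 0.82 [279.328 259.812]
case_center 0.91 [108.696 264.516]
case_center 0.88 [12.88   8.988]
[ 6.34633631e-02  2.04071675e-01 -5.30659461e-02  1.31364735e+00
 -4.56031774e-06 -3.21968470e-01]
0.96 [277.872 259.98 ] (262, 187, 34, 142)
-15 [0.4868 0.0923 0.152 ] [360.7 236.5] [346.  215.3]
-5 [0.4858 0.0714 0.152 ] [336.  225.4] [325.5 205.8]
5 [0.4884 0.0506 0.152 ] [308.2 218.4] [302.8 199.9]
15 [0.4946 0.0307 0.152 ] [278.8 216. ] [278.9 198. ]
25 [0.5042 0.0121 0.152 ] [249.3 218.6] [255.1 200.1]
35 [ 0.5168 -0.0046  0.152 ] [221.7 225.9] [232.5 206.2]
45 [ 0.5322 -0.0188  0.152 ] [197.2 237.2] [212.1 215.9]
[0.6056711  0.07610009 0.1       ]
```

View pics/w3.png

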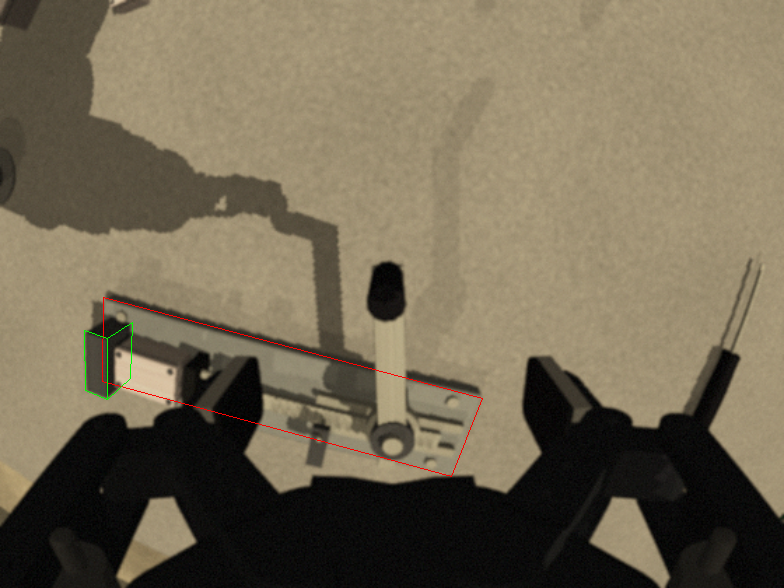

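The handle top is at (386,303) px, centred between the fingers and at 16° on its circle. Descend and take hold.

```bash
python3 -m creep '[[0,-0.05,1,0],[0,0,1,0],[0,0,1,0],[0,0,0.6,0],[0,0,0.3,0],[0,0,0,0]]'
python3 -m creep '[[0,0,0,0],[0,0,0,0],[0,0,0,0],[0,0,0,0],[0,0,0,0],[0,0,0,0],[0,0,0,0]]' 1 25
```

```text
time: 17.8
ee_pos: [0.4949, 0.03, 0.1112]
tool_rot: [-0.0, -0.192, 0.981, 0.0]
force: [0.1, -0.0, 0.1]
width: 0.0853
grip_force: 0.0
time: 18.68
ee_pos: [0.495, 0.03, 0.1113]
tool_rot: [0.0, -0.192, 0.981, -0.0]
force: [-0.3, -0.7, 1.5]
width: 0.0193
grip_force: 26.8
```

```bash
python3 -m creep '[[0,-0.1,0,-0.14],[0,-0.1,0,-0.14],[0,0,0,0]]'
```

```text
time: 19.05
ee_pos: [0.4975, 0.0243, 0.1113]
tool_rot: [0.0, -0.216, 0.976, 0.0]
force: [0.7, 0.6, 1.0]
width: 0.0193
grip_force: 26.7
```

```bash
python3 -m creep '[[0,-0.1,0,-0.14],[0,-0.1,0,-0.14],[0,0,0,0]]'
```

```text
time: 19.42
ee_pos: [0.5002, 0.0191, 0.1113]
tool_rot: [0.0, -0.24, 0.971, 0.0]
force: [2.0, 2.2, -0.3]
width: 0.0197
grip_force: 26.7
```

```bash
echo
python3 -m creep '[[-0.02,-0.1,0,-0.14],[-0.02,-0.1,0,-0.14],[0,0,0,0]]'
```

```text
time: 19.8
ee_pos: [0.5027, 0.0147, 0.1109]
tool_rot: [-0.001, -0.264, 0.965, 0.001]
force: [-6.9, 5.6, 4.3]
width: 0.0192
grip_force: 27.3
```

```bash
python3 -m creep '[[0,0.2,0,0.29],[0,0.2,0,0.29],[0,0,0,0]]'
python3 -m creep '[[0,0.2,0,0.29],[0,0.2,0,0.29],[0,0,0,0]]'
python3 -m creep '[[0,0.2,0,0.29],[0,0.2,0,0.29],[0,0.2,0,0.29],[0,0,0,0]]'
```

```text
time: 20.18
ee_pos: [0.4975, 0.0246, 0.1112]
tool_rot: [-0.001, -0.215, 0.977, -0.0]
force: [-4.7, -2.5, 3.4]
width: 0.0197
grip_force: 27.0
time: 20.55
ee_pos: [0.4929, 0.0356, 0.1112]
tool_rot: [-0.0, -0.165, 0.986, -0.0]
force: [-4.7, -3.7, 4.7]
width: 0.0195
grip_force: 27.0
time: 21.05
ee_pos: [0.4881, 0.053, 0.1112]
tool_rot: [-0.0, -0.09, 0.996, -0.0]
force: [-6.0, -1.2, 2.8]
width: 0.0194
grip_force: 27.0
```

```bash
python3 -m creep '[[0.05,0.1,0,0.14],[0,0.1,0,0.14],[0,0,0,0]]'
```

```text
time: 21.42
ee_pos: [0.4871, 0.0588, 0.1116]
tool_rot: [0.001, -0.065, 0.998, -0.0]
force: [5.4, -1.7, -2.9]
width: 0.0195
grip_force: 26.4
```

```bash
python3 -m creep '[[-0.02,0.1,0,0.14],[0,0,0,0]]'
```

```text
time: 21.68
ee_pos: [0.4867, 0.0617, 0.1115]
tool_rot: [0.001, -0.052, 0.999, -0.0]
force: [3.8, -4.5, -0.8]
width: 0.0193
grip_force: 26.6
```

```bash
python3 -m creep '[[-0.02,0.1,0,0.14],[0,0,0,0]]'
```

```text
time: 21.92
ee_pos: [0.4865, 0.0642, 0.1113]
tool_rot: [0.0, -0.04, 0.999, -0.001]
force: [1.4, -9.4, 2.3]
width: 0.0194
grip_force: 27.0
```

```bash
python3 -m creep '[[-0.01,-0.2,0,-0.29],[-0.01,-0.2,0,-0.29],[-0.01,-0.2,0,-0.29],[-0.01,-0.2,0,-0.29],[0,-0.2,0,-0.29],[0,-0.2,0,-0.29],[0,-0.2,0,-0.29],[0,-0.2,0,-0.29],[0,0,0,0]]'
python3 -m creep '[[0,-0.15,0,-0.21],[0,0,0,0]]'
```

```text
time: 23.05
ee_pos: [0.5001, 0.0192, 0.1113]
tool_rot: [0.0, -0.24, 0.971, 0.0]
force: [2.3, 2.4, -1.1]
width: 0.0193
grip_force: 26.6
time: 23.3
ee_pos: [0.5018, 0.016, 0.1113]
tool_rot: [0.0, -0.258, 0.966, 0.001]
force: [1.3, 8.3, -0.4]
width: 0.0194
grip_force: 26.7
```

```bash
python3 -m creep '[[0,0.2,0,0.29],[0,0.2,0,0.29],[0,0.2,0,0.29],[0,0,0,0]]'
python3 -m creep '[[0,0.2,0,0.29],[0,0.2,0,0.29],[0,0,0,0]]'
python3 -m creep '[[0.01,0.2,0,0.29],[0,0.2,0,0.29],[0.01,0.1,0,0.14],[0,0,0,0]]'
```

```text
time: 23.8
ee_pos: [0.4943, 0.0317, 0.1116]
tool_rot: [0.001, -0.183, 0.983, -0.0]
force: [7.3, 1.0, -2.2]
width: 0.0193
grip_force: 26.4
time: 24.18
ee_pos: [0.4904, 0.0429, 0.1116]
tool_rot: [0.001, -0.133, 0.991, -0.0]
force: [8.7, 0.5, -3.8]
width: 0.0194
grip_force: 26.4
time: 24.68
ee_pos: [0.4872, 0.0571, 0.1117]
tool_rot: [0.002, -0.071, 0.997, -0.0]
force: [14.0, -1.5, -6.0]
width: 0.019
grip_force: 26.1
```

```bash
python3 -m creep '[[-0.06,0.1,0,0.14],[0,0,0,0]]'
```

```text
time: 24.92
ee_pos: [0.4869, 0.06, 0.1113]
tool_rot: [-0.0, -0.059, 0.998, -0.0]
force: [1.9, -4.7, -0.3]
width: 0.019
grip_force: 26.7
```

```bash
python3 -m creep '[[0,0.1,0,0.14],[0,0,0,0]]'
```

```text
time: 25.18
ee_pos: [0.4866, 0.0627, 0.1113]
tool_rot: [0.0, -0.047, 0.999, -0.001]
force: [3.0, -6.8, 0.5]
width: 0.0192
grip_force: 26.7
```

```bash
python3 -m creep '[[-0.01,-0.2,0,-0.29],[-0.01,-0.2,0,-0.29],[0,-0.2,0,-0.29],[0,-0.2,0,-0.29],[0,-0.2,0,-0.29],[0,-0.2,0,-0.29],[0,-0.2,0,-0.29],[0,-0.2,0,-0.29],[0,0,0,0]]'
python3 -m creep '[[0,-0.1,0,-0.14],[0,0,0,0]]'
```

```text
time: 26.3
ee_pos: [0.5007, 0.0179, 0.1114]
tool_rot: [0.001, -0.247, 0.969, 0.001]
force: [6.4, 6.0, -3.0]
width: 0.0192
grip_force: 26.4
time: 26.55
ee_pos: [0.5018, 0.0159, 0.1113]
tool_rot: [0.001, -0.259, 0.966, 0.001]
force: [5.7, 9.8, -2.4]
width: 0.019
grip_force: 26.5
```

```bash
python3 -m creep '[[-0.02,0.2,0,0.29],[0,0.2,0,0.29],[0,0,0,0],[0,0,0,0]]'
python3 - <<'E'
from fit import *;from w import *
p=r.camera("wrist");save(p,"w4.png",(40,160,330,370),2.7)
s=r.camera("side")
E0=[r.state() for _ in range(1)]
from scipy.spatial.transform import Rotation as R
st=E0[0];w=st["tool_rot"];print("tool force",R.from_quat([*w[1:],w[0]]).inv().apply(st["force"]).round(2))
for n in("pad","jaw","case_center"):
  for o in r.outline_of(s,n)[:2]:print(n,round(o["score"],2),np.array(o["location"])*[560,420],cv2.boundingRect(o["mask"].astype(np.uint8)))
E
```

```text
time: 27.05
ee_pos: [0.4968, 0.0259, 0.1115]
tool_rot: [0.001, -0.21, 0.978, 0.0]
force: [6.0, 1.6, -2.1]
width: 0.0192
grip_force: 26.5
tool force [-6.15 -1.75  2.7 ]
pad 0.59 [344.12 228.48] (340, 221, 15, 19)
jaw 0.94 [335.608 226.086] (297, 205, 58, 35)
case_center 0.93 [300.608 333.984] (293, 320, 19, 27)
case_center 0.69 [369.6   380.688] (347, 350, 53, 59)
```

View pics/w4.png

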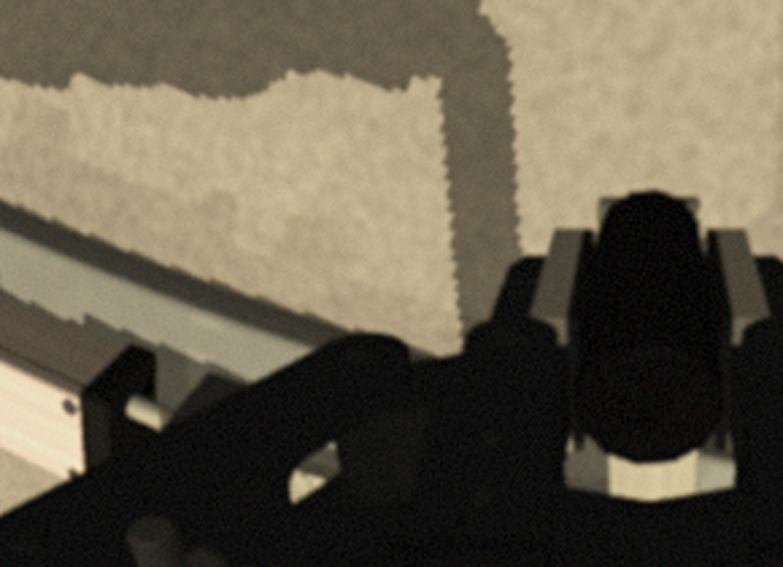

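The handle is firmly between the pads at (650,330); the pad at (110,410) now meets the case, with only about 1.8 N felt, so there is almost no pinch yet. Third stroke follows.

```bash
python3 -m creep '[[-0.04,0.2,0,0.29],[0,0.2,0,0.29],[0,0.2,0,0.29],[0,0,0,0]]'
python3 -m creep '[[0,0.2,0,0.29],[-0.02,0.2,0,0.29],[0,0,0,0]]'
python3 -m creep '[[-0.02,0.2,0,0.29],[0,0,0,0]]'
```

```text
time: 27.8
ee_pos: [0.4906, 0.0426, 0.1114]
tool_rot: [0.0, -0.135, 0.991, -0.0]
force: [0.2, -5.0, 0.9]
width: 0.0192
grip_force: 26.8
time: 28.18
ee_pos: [0.4879, 0.0541, 0.1112]
tool_rot: [-0.0, -0.085, 0.996, -0.001]
force: [-0.9, -6.8, 2.6]
width: 0.0191
grip_force: 26.9
time: 28.42
ee_pos: [0.487, 0.0599, 0.1111]
tool_rot: [-0.001, -0.059, 0.998, -0.001]
force: [-5.2, -7.8, 4.1]
width: 0.0194
grip_force: 27.1
```

```bash
python3 -m creep '[[0.03,0.1,0,0.14],[0,0,0,0]]'
python3 -m creep '[[0,0.07,0,0.1],[0,0,0,0]]'
```

```text
time: 28.68
ee_pos: [0.4866, 0.0627, 0.1113]
tool_rot: [-0.0, -0.047, 0.999, -0.001]
force: [1.4, -8.5, 0.2]
width: 0.0195
grip_force: 26.8
time: 28.92
ee_pos: [0.4864, 0.0645, 0.1113]
tool_rot: [-0.0, -0.038, 0.999, -0.001]
force: [0.6, -10.1, 0.8]
width: 0.0195
grip_force: 26.8
```

```bash
python3 -m creep '[[0,0.07,0,0.1],[0,0,0,0]]'
```

```text
time: 29.18
ee_pos: [0.4862, 0.0663, 0.1113]
tool_rot: [-0.0, -0.03, 1.0, -0.001]
force: [1.5, -13.2, 1.5]
width: 0.0193
grip_force: 26.9
```

```bash
python3 -m creep '[[0,-0.2,0,-0.29],[0,-0.2,0,-0.29],[0,-0.2,0,-0.29],[0,-0.2,0,-0.29],[0,-0.2,0,-0.29],[0,-0.2,0,-0.29],[0,-0.2,0,-0.29],[0,-0.2,0,-0.29],[0,-0.1,0,-0.14],[0,0,0,0]]'
python3 -m creep '[[0,0.2,0,0.29],[0,0.2,0,0.29],[0,0,0,0],[0,0,0,0]]'
```

```text
time: 30.42
ee_pos: [0.5, 0.0191, 0.1115]
tool_rot: [0.001, -0.243, 0.97, 0.001]
force: [9.2, 4.8, -4.0]
width: 0.019
grip_force: 26.3
time: 30.92
ee_pos: [0.495, 0.0297, 0.1117]
tool_rot: [0.002, -0.193, 0.981, 0.0]
force: [12.4, 1.1, -4.8]
width: 0.0192
grip_force: 26.2
```

```bash
python3 -m creep '[[-0.08,0.1,0,0.14],[0,0,0,0],[0,0,0,0]]'
```

```text
time: 31.3
ee_pos: [0.4941, 0.0325, 0.1112]
tool_rot: [-0.001, -0.181, 0.984, -0.0]
force: [-2.4, -6.6, 3.5]
width: 0.0196
grip_force: 27.0
```

The clamp feels about 6 mm tight, inside the wanted range. Ease back, let go, and rise.

```bash
python3 -m creep '[[0,-0.2,0,-0.29],[0,-0.2,0,-0.29],[0.02,0,0,0],[0,0,0,0]]'
python3 -m creep '[[0,0,0,0],[0,0,0,0],[0,0,0,0],[0,0,0,0],[0,0,0,0],[0,0,0,0]]' 0
python3 -m creep '[[0,0,-0.5,0],[0,0,-1,0],[0,0,-1,0],[0,0,-1,0],[0,0,-0.5,0],[0,0,0,0],[0,0,0,0]]'
cat > z.py <<'E'
from fit import *;from w import *
p=r.camera("wrist");save(p,"w5.png")
E0=np.array(p["extrinsics"])
def fe(uv,z):
    K=p["K"];d=np.array([(uv[0]-K[0,2])/K[0,0],(uv[1]-K[1,2])/K[1,1]]);th=np.hypot(*d);v=np.array([*(d/th*np.sin(th)),np.cos(th)]);w=E0[:3,:3]@v;X=(E0[:3,3]+w*(z-E0[2,3])/w[2])[:2]-[.6483,-.0213];c,s=np.cos(.1265),np.sin(.1265);return np.array([c*X[0]+s*X[1],-s*X[0]+c*X[1]])*1000
for n,z in(("case_center",.056),("pad",.059),("jaw",.058)):
  for o in r.outline_of(p,n)[:2]:
    c=max(cv2.findContours(o["mask"].astype(np.uint8),0,1)[0],key=cv2.contourArea)[:,0]
    P=np.array([fe(u,z) for u in c],dtype=np.float32);R=cv2.minAreaRect(P)
    print(n,round(o["score"],2),fe(np.array(o["location"])*[560,420],z).round(1),np.round(R[0],1),np.round(R[1],1),round(R[2],1),P.min(0).round(),P.max(0).round())
E
python3 z.py
```

```text
time: 31.8
ee_pos: [0.4988, 0.0218, 0.1114]
tool_rot: [0.0, -0.23, 0.973, 0.0]
force: [3.3, 0.7, -0.1]
width: 0.0195
grip_force: 26.6
time: 32.55
ee_pos: [0.4986, 0.0215, 0.1113]
tool_rot: [0.0, -0.23, 0.973, -0.0]
force: [0.0, 0.1, -0.0]
width: 0.0852
grip_force: 0.0
time: 33.42
ee_pos: [0.4982, 0.0215, 0.2303]
tool_rot: [-0.001, -0.23, 0.973, 0.0]
force: [-0.8, -0.1, 0.1]
width: 0.0854
grip_force: 0.0
case_center 0.93 [  -8.4 -106.3] [  -8.5 -110. ] [58.1 68.3] 0.4 [ -38. -144.] [ 21. -76.]
pad 0.64 [-12.  -69.9] [ -9.  -71.2] [20.7 66.1] 88.0 [-42. -82.] [ 24. -61.]
jaw 0.89 [-24.1 -38.5] [-16.8 -64.6] [39.8 85.1] 54.4 [-42. -83.] [ 25. -24.]
```

```bash
python3 -m creep '[[0,0,0,1],[0,0,0,1],[0,0,0,1],[0,0,0,1],[0,0,0,1],[0,0,0,1],[0,0,0,1],[0,0,0,1],[0,0,0,1],[0,0,0,1],[0,0,0,0.9],[0,0,0,0]]'
python3 -m creep '[[-1,0.8,0,0],[-1,0.8,0,0],[-1,0.8,0,0],[-1,0.8,0,0],[-1,0.8,0,0],[-0.7,0.8,0,0],[0,0,0.8,0],[0,0,0,0],[0,0,0,0]]'
cat >> z.py <<'E'
f=cv2.cvtColor(p["frame"],cv2.COLOR_RGB2GRAY).astype(np.float32)
for x in(.0,.012):
    L=[]
    for y in np.arange(-.170,.02,.003):
        u=wproj(p,T([.6483,-.0213,.1265],(x,y,.057)));L.append((round(y*1000),int(cv2.getRectSubPix(f,(1,1),tuple(u.astype(float)))[0,0])))
    print(x,L)
E
python3 z.py
```

```text
time: 35.12
ee_pos: [0.4985, 0.0215, 0.231]
tool_rot: [-0.0, 0.658, 0.753, -0.0]
force: [-0.1, 0.9, -0.2]
width: 0.0853
grip_force: 0.0
time: 36.25
ee_pos: [0.6638, -0.1287, 0.2081]
tool_rot: [0.0, 0.658, 0.753, 0.0]
force: [-0.2, -0.4, 0.1]
width: 0.0855
grip_force: 0.0
case_center 0.92 [-292.3 -205.8] [-293.2 -201.2] [64.1 26.3] 24.6 [-326. -225.] [-261. -178.]
case_center 0.62 [   5.2 -115.8] [   1. -114.] [39.4 61.3] 1.3 [ -19. -144.] [ 21. -84.]
pad 0.85 [  3.2 -77. ] [ -0.1 -75. ] [49.  14.7] 0.4 [-25. -82.] [ 24. -68.]
pad 0.49 [ -2.6 -37.6] [-0.5 -4.3] [ 50.  156.3] 0.3 [-25. -82.] [25. 74.]
jaw 0.58 [ -3.  -36.7] [-0.5 -4.1] [ 50.2 156.8] 0.3 [-25. -83.] [25. 74.]
0.0 [(-170, 64), (-167, 67), (-164, 68), (-161, 68), (-158, 68), (-155, 65), (-152, 66), (-149, 67), (-146, 37), (-143, 143), (-140, 186), (-137, 187), (-134, 188), (-131, 187), (-128, 188), (-125, 186), (-122, 185), (-119, 186), (-116, 189), (-113, 186), (-110, 188), (-107, 188), (-104, 187), (-101, 190), (-98, 187), (-95, 187), (-92, 190), (-89, 190), (-86, 189), (-83, 131), (-80, 18), (-77, 25), (-74, 23), (-71,
[... 400 characters left out ...]
, 66), (-155, 66), (-152, 66), (-149, 64), (-146, 34), (-143, 146), (-140, 184), (-137, 189), (-134, 191), (-131, 189), (-128, 190), (-125, 189), (-122, 190), (-119, 189), (-116, 190), (-113, 188), (-110, 189), (-107, 188), (-104, 186), (-101, 192), (-98, 188), (-95, 189), (-92, 188), (-89, 184), (-86, 179), (-83, 104), (-80, 18), (-77, 26), (-74, 22), (-71, 26), (-68, 134), (-65, 141), (-62, 143), (-59, 125), (-56, 82), (-53, 77), (-50, 53), (-47, 68), (-44, 67), (-41, 69), (-38, 73), (-35, 72), (-32, 69), (-29, 111), (-26, 135), (-23, 139), (-20, 138), (-17, 138), (-14, 134), (-11, 138), (-8, 138), (-5, 137), (-2, 137), (1, 137), (4, 136), (7, 137), (10, 138), (13, 80), (16, 70), (19, 71)]
```

The case sits against the anvil and square (about 1°). Jaw face is at about -52 mm and pad face at about -82.5 mm, so the pad is pushed back about 6 mm, agreeing with the force felt. Handing in.

```bash
python3 -c "
from station import r
print(r.close_job())"
```

```text
the job is handed in; nothing more can be done
None
```

The job is handed in at about 36 s of the 72 s allowed. The middle-sized case lies pinched square against the anvil with the pad pushed back about 6 mm, after three full strokes. The handle is let go; the handed-in result was not reported back.

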